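# Unbolt the saffron cage and hold its gate ajar

## Task

The jar with the orange lid is standing in the way of the spice cage's gate: set it down gently, upright and wholly on the round cork mat. Then take the barrel bolt by its black knob, lift the sagging bolt over the bent-up lip of its keeper while you pull it back (do not wrench it), and swing the gate open until the gap at the bolt side is about 13 cm, a good hand's width. Finish still holding the knob, the bolt drawn back and the sprung gate held still and ajar, and leave everything else on the counter where it stands.

Things in the scene. Friction and masses are not known exactly. Their poses are not given: they have to be found in the camera images.
- cage: Spice lock-up standing on the counter, fixed: taupe wooden frame with steel bars, 340 wide (its y), 200 deep (its x), 205 high. Origin: centre of its underside. Its -x face, towards the robot, is the gate, 274 wide and 183 tall, hinged at the +y end and bolted at the -y end; its x and y axes are horizontal.
- gate (a joint): Angle of the gate, rad: 0 shut, growing as the bolt end swings out towards cage -x (limit 1.5). The hinge axis is vertical through point gate_hinge. Spring hinges pull it shut, 0.3 N m when shut and 0.55 N m at 0.5 rad, so it closes when let go. The free edge is 274 mm from the hinge axis: a gap of 13 cm is 0.5 rad.
- gate_hinge (a point): Point on the vertical hinge axis of the gate, on the cage's front face, 190 mm above the counter; at cage x -100, y +138 mm.
- knob: Black knob of the barrel bolt: upright cylinder, diameter 24, height 36, on a 10 mm stem; origin at its centre, 234 mm above the counter with the bolt down, at cage x -116, y -92 plus bolt_draw. All beside it (guides, keeper, gate, cage) is lower than 211 mm, so it can be pinched from above. It rides with bolt and gate; its axes are the gate's (the cage's while shut).
- bolt_draw (a joint): How far the bolt is drawn back along the gate towards the hinge (+y of the gate), m: 0 fully shot, 0.050 at its stop, about 0.045 is right; friction 1.2 N. With the bolt down its notch sits over the keeper's lip and it jams at 0.013. Once lifted it passes, and its nose is clear of the keeper, so that the gate is free, from 0.036 on.
- bolt_lift (a joint): How far the bolt is lifted in its worn, tall guides, m: 0 hanging down (it falls back by its weight, about 3 N), 0.014 at the top of the guides. More than 0.0067 is needed for the nose to pass over the keeper's lip; about 0.010 is right.
- bolt_nose (a point): Underside of the bolt's steel nose at its very end. The rod is 20 mm in diameter, the nose is 16 mm long, followed by a notch 24 mm long and 8 mm deep in the underside. It points to gate -y and lies 86 mm from the knob's centre along it, 64 mm below it.
- keeper_lip (a point): Top middle of the bent-up lip at the mouth of the dark steel keeper on the cage's post: 5 mm thick, at cage x -116, y -146.5, z 176.5 mm. The keeper is fixed; the bolt's nose passes over the lip inside its loop.
- jar_mid (a point): Centre of the jar to move (half-way up): brown glass jar with a paper label and an ORANGE lid, diameter 56, height 90, 0.22 kg; it stands in front of the bolt end of the gate, in its sweep. Its z axis is up.
- mat: Round cork mat, diameter 140, thickness 5, fixed, empty, lying on the counter to the left or to the right of the cage; origin at the centre of its underside.
- slate: Dark square slate tile, 130 x 130 x 8, fixed, origin at the centre of its underside; carries the mortar. To be left alone.
- mortar: White marble mortar, diameter 84, height 65, on the slate; origin at the centre of its underside. To be left alone.
- black_jar: Jar like the one to move but with a BLACK lid, diameter 56, height 90, in front of the hinge end of the gate, out of its sweep; origin at the centre of its underside. To be left alone.
- flask: Corked glass bottle, diameter 52, height 130; origin at the centre of its underside. To be left alone.
- tin: Red tin, diameter 70, height 100; origin at the centre of its underside. To be left alone.
- scoop: Spoon with a wooden handle and a metal bowl, 190 long, lying near the robot. To be left alone.
- weight: Brass scale weight, diameter 38, height 49; origin at the centre of its underside. To be left alone.
Not all that is in view belongs to the job. Of the things like the mat, leave any that is pink or turquoise; of the rest the larger one is meant.

How it is judged:
On the way, in this order (a step that is already met when the one before it is completed fails the run):
1. the orange-lidded jar stands wholly on the cork mat, upright, let go and at rest, while the gate is still shut (horizontal distance between jar_mid and mat below 0.042 m and z of jar_mid in the frame of mat below 0.056 m and angle between jar_mid's own z axis and vertical below 0.1 rad and value of joint gate below 0.1 rad and contact force between the fingers and jar below 0.1 N and linear speed of jar below 0.03 m/s), for 0.2 s.
2. the bolt is lifted over the keeper's lip and drawn back clear of the keeper (value of joint bolt_draw above 0.034 m), for 0.1 s.
At the end, for the whole second after the job is handed in: The gripper still holds the bolt's knob (more than 2 N) with the bolt drawn back at least 28 mm; the gate is held still, open between 0.36 and 0.66 rad (a gap of about 10 to 18 cm at the bolt side); the orange-lidded jar stands upright with its whole base on the cork mat (centres within 42 mm) (value of joint gate between 0.36 and 0.66 rad and velocity of joint gate between -0.05 and 0.05 rad/s and value of joint bolt_draw above 0.028 m and contact force between the fingers and knob above 2 N and horizontal distance between jar_mid and mat below 0.042 m and z of jar_mid in the frame of mat between 0.044 and 0.056 m and angle between jar_mid's own z axis and vertical below 0.1 rad); the arm keeps its last pose, push and grip.
It fails at once if the jar is dropped (falls free at over 0.5 m/s, about 13 mm) or slammed down onto the mat ((linear speed of jar above 0.5 m/s and contact force between the fingers and jar below 0.1 N) or contact force between jar and mat above 60 N).
It fails at once if the bolt is wrenched against the keeper instead of being lifted over it (contact force between bolt_lift and keeper above 60 N).
It fails at once if another thing on the counter is moved by more than 30 mm or tipped over (distance of any of mortar, black_jar, flask, tin, scoop, weight from where it was at the start of the episode above 0.03 m or angle between any of mortar, black_jar, flask, tin, weight's own z axis and vertical above 0.5 rad).
It also fails if it takes over 61 s, if anything falls off the work surface, if the arm or the gripper's body presses on something with over 40 N, if the wrist force passes 120 N, or if a joint passes its speed limit or range.

## Robot

A 6-joint arm with a two-finger parallel gripper is mounted at the origin on the work surface. World frame = base frame: x ahead of the robot, y to its left, z up, the work surface at z = 0. Lengths are in m, angles in rad, forces in N, time in s.
With the tool pointing down it reaches from about 0.35 to 0.775 m from the base axis. Payload 5.5 kg.
Tool frame: the origin (TCP) lies on the centre line of the jaws, within the pads' length; the fingertips stand 11 mm ahead of it and the grasp point (between the pads) lies 8 mm behind it (env.nose_length is the distance from the TCP to the fingertips, in m); x points along the fingers, z is the direction in which the jaws open and shut, and the axes are right-handed (so a half turn about x gives the same grasp; the last joint's range is limited). The gripper opens to 85 mm and grips with 20 to 120 N. Pads are 22 mm wide; open, the fingers measure 114 mm over their backs; the gripper's body (76 mm by 85 mm) begins 54 mm behind the grasp point. The pads swing forward as they close: fully open they stand 13 mm farther back than shut.
Start: joints at [-1.322, 0.313, 0.046, 1.304, 0, 1.431], TCP at [0.218, -0.532, 0.242] pointing down, gripper open.
Joint ranges: [-2.76, 2.76], [-0.86, 1.69], [-1.03, 1.26], [-2.2, 2.34], [-1.47, 1.5], [-3.14, 3.14]. Speed limits (rad/s): [2.57, 2.57, 3.14, 3.14, 3.14, 3.14].

## Interface

Orientations are given as a unit quaternion [w, x, y, z].
In Python, from workcell import env gives the robot as it stands. The module is installed in compiled form; this text tells all that it offers.
- The arm moves only by the tool step_arm, never from a script. Its argument "moves" is a list that holds one entry, the list of rows, each a list of 7 numbers: the turn, a rotation vector about the tool's x, y, z in rad, then the shift along the tool's x, y, z in m, then the opening, from 0 (shut) to 1 (fully open). In form: [[[rx, ry, rz, tx, ty, tz, grip], ...]]. A call has 1 to 12 rows; each row is the pose to reach, as a shift and turn from the pose measured when the call began, along the tool's axes at that moment; what a row does not reach only later rows make up. A row lasts 1/10 s, in which the tool goes at most 50 mm and 8.59 degrees, less where a joint would pass 70% of its speed; a pose out of reach is approached as far as the arm can. A call with a gripper value outside its range is refused whole. The fingers move at their own pace and stop on an object; "force" is the grip in N (left out, the last holds). Time passes only in rows, so rows that repeat a pose let the fingers close. It gives the time, the measured TCP pose, the force and the opening at its end, in the units of the state.
- env.get_state(): the state, without advancing time (a new reading comes with each control period).
- env.read_camera(name): name is "side" or "top" or "wrist"; returns (picture, depth): 480x640x3 uint8, red, green, blue; 480x640 float32, m along the optical axis (not along the pixel's ray), 0 where there is no reading.
- env.get_calibration(name): a dict with "mtx" (3x3 intrinsics, pixels), "camera_from_world" (4x4, takes a point from world to camera coordinates); the wrist camera has in their place "T_tool_cam" (4x4, takes a point from camera to tool coordinates, whose origin is the TCP and whose axes are the tool frame's). Camera axes: x right, y down, z forward; pixel columns grow to the right and rows downward; lengths in m; the calibration is good to about 2 mm. The wrist camera is an equidistant fisheye: a pixel r from the principal point sees the ray r / f radians off the axis. A picture is of the moment at which its call begins: read the wrist's pose just before it. get_calibration takes no time and is no camera call.
- env.hand_in(): hands the job in, once; it reports no verdict.
Trained networks look in the newest picture that a camera, given by its name, has taken for a name from the list of things; names that differ only in an ending like _2 or _b are one class to them, and where a whole thing is asked for, a point or a joint stands for the part that bears it (a point fixed in the world has none). Each returns a list of dicts, best first, with "confidence" (0 to 1); they miss things now and then, are a little off and sometimes report something else, mostly with a low value. They report only what shows in the picture. A call takes as long as a camera call. They do not tell look-alikes from the thing itself.
- env.boxes_of(camera, thing): "uv" ([column, row] in pixels, amid what is visible of it).
- env.silhouettes(camera, thing): "mask" (480x640 bool, what is visible of it) and "uv" ([column, row] in pixels, amid what is visible of it).
The state is a dict: "clock": time; "joint_pos": joint angles; "qvel": joint speeds; "tau": joint torques, N m; "tcp_pos": TCP position; "orientation": TCP orientation; "wrist_force": force on the tool from outside, world axes, zero at the start; "ft_torque": the same for the moment, N m; "finger_gap": finger opening in m.
Only numpy, scipy, OpenCV 4.12 (cv2) and the standard library are available. Lean on these libraries where they do the work, as an engineer would, in place of code of your own. Each camera call takes 0.05 s, during which the arm holds its last target.

## Working session

There is one attempt and no reset: what is moved stays moved. The work goes in short steps, Python scripts to look and compute and a tool call to move; the robot and the scene stay as the last step left them, time stands still between calls to the robot, and variables do not carry over. Pictures are saved under pics/ and viewed, and the job is handed in when it is done.

Besides the shell and the picture viewer there is one more tool, called after ">>>" in YAML: its name, and indented under it one key for each argument. step_arm: Moves the arm, as the interface text tells. Its arguments: {"type":"object","properties":{"moves":{"type":"array","items":{"type":"array","items":{"type":"array","items":{"type":"number"}}}},"force":{"type":"number"}},"required":["moves"]}

```bash
mkdir -p pics; cat > h.py <<'E'
import numpy as np, cv2
from workcell import env
from scipy.spatial.transform import Rotation as R
def pose():
    s=env.get_state(); q=s['orientation']
    return np.array(s['tcp_pos']), R.from_quat([q[1],q[2],q[3],q[0]]).as_matrix(), s
def unproj(cam,depth):
    c=env.get_calibration(cam); K=np.array(c['mtx']); T=np.linalg.inv(np.array(c['camera_from_world']))
    v,u=np.mgrid[0:480,0:640]
    P=np.stack([(u-K[0,2])/K[0,0]*depth,(v-K[1,2])/K[1,1]*depth,depth],-1)
    W=P@T[:3,:3].T+T[:3,3]
    W[depth==0]=np.nan
    return W
def save(n,p): cv2.imwrite(f'pics/{n}.png',p[:,:,::-1])
E
python3 - <<'E'
from h import *
p,Rm,s=pose(); print(s['clock'],p,Rm.round(3),s['finger_gap'],env.nose_length)
for c in ['side','top','wrist']:
    im,d=env.read_camera(c); save(c+'0',im); np.savez(c+'0.npz',im=im,d=d)
    if c!='wrist': print(c,np.array(env.get_calibration(c)['camera_from_world']).round(3))
    else: print(env.get_calibration(c))
E
```

```text
0.0 [ 0.21784376 -0.53159688  0.24138888] [[-0.     0.925  0.379]
 [ 0.002  0.379 -0.925]
 [-1.     0.    -0.002]] 0.08566095754045268 0.011
side [[ 0.871 -0.491  0.019 -0.48 ]
 [-0.246 -0.468 -0.849  0.233]
 [ 0.426  0.734 -0.529  1.304]
 [ 0.     0.     0.     1.   ]]
top [[ 0.02  -1.    -0.013 -0.028]
 [-0.995 -0.019 -0.095  0.56 ]
 [ 0.095  0.015 -0.995  1.412]
 [ 0.     0.     0.     1.   ]]
{'mtx': array([[371.64829954,   0.        , 322.28882187],
       [  0.        , 371.64829954, 241.72438318],
       [  0.        ,   0.        ,   1.        ]]), 'T_tool_cam': array([[ 1.28850137e-04, -3.17324361e-01,  9.48317053e-01,
        -1.30739265e-01],
       [-9.36402051e-04, -9.48316684e-01, -3.17324110e-01,
         8.18790903e-02],
       [ 9.99999553e-01, -8.47118778e-04, -4.19333917e-04,
         3.58182329e-04],
       [ 0.00000000e+00,  0.00000000e+00,  0.00000000e+00,
         1.00000000e+00]])}
```

View pics/side0.png

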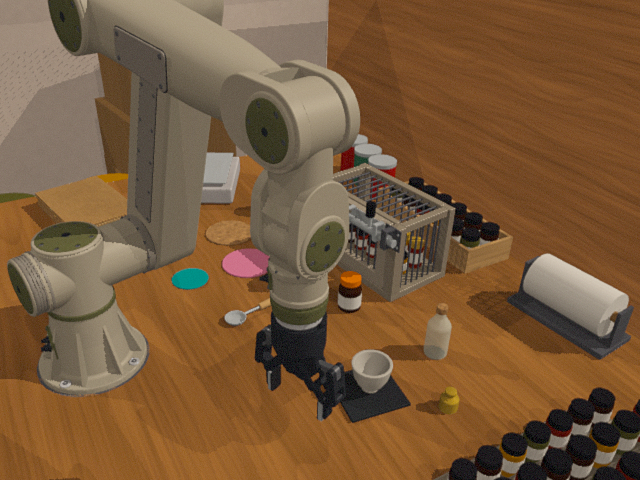

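View pics/top0.png

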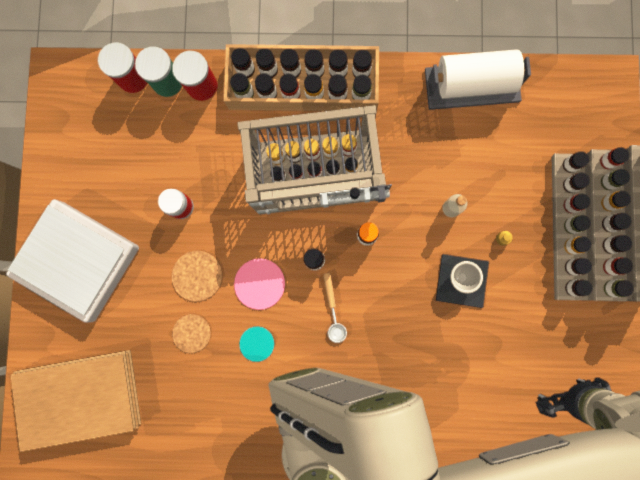

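```bash
python3 - <<'E'
from h import *
for cam in ['top','side']:
    z=np.load(cam+'0.npz'); W=unproj(cam,z['d'])
    for t in ['jar_mid','black_jar','mat','knob','mortar','tin','flask','weight','scoop','slate','cage']:
        for r in env.silhouettes(cam,t)[:4]:
            if r['confidence']<.2: continue
            m=r['mask']; w=W[m]; w=w[~np.isnan(w[:,0])]
            print(cam,t,round(r['confidence'],2),np.round(r['uv']),m.sum(),'mean',w.mean(0).round(3),'min',np.percentile(w,2,axis=0).round(3),'max',np.percentile(w,98,axis=0).round(3), 'rgb',z['im'][m].mean(0).round())
E
```

```text
top jar_mid 0.82 [369. 234.] 347 mean [ 0.586 -0.107  0.084] min [ 0.563 -0.131  0.046] max [ 0.611 -0.085  0.096] rgb [221. 128.  27.]
top jar_mid 0.28 [383. 192.] 195 mean [ 0.674 -0.132  0.199] min [ 0.654 -0.154  0.164] max [ 0.688 -0.11   0.215] rgb [104.  96.  91.]
top black_jar 0.76 [312. 261.] 372 mean [0.515 0.032 0.081] min [0.492 0.009 0.025] max [0.54  0.057 0.096] rgb [58. 49. 46.]
top black_jar 0.6 [176. 202.] 799 mean [0.655 0.401 0.082] min [0.626 0.376 0.008] max [0.688 0.439 0.105] rgb [208. 186. 178.]
top mat 0.75 [196. 277.] 1999 mean [0.468 0.358 0.005] min [ 0.406  0.297 -0.002] max [0.53  0.421 0.011] rgb [228. 164.  99.]
top mat 0.73 [257. 343.] 904 mean [0.286 0.186 0.003] min [ 0.245  0.145 -0.003] max [0.328 0.227 0.01 ] rgb [ 35. 211. 190.]
top mat 0.69 [192. 332.] 1185 mean [0.311 0.366 0.003] min [ 0.265  0.318 -0.003] max [0.359 0.413 0.009] rgb [228. 163.  98.]
top mat 0.68 [332. 326.] 541 mean [ 0.37  -0.022  0.012] min [ 0.298 -0.053 -0.002] max [0.473 0.004 0.024] rgb [220. 193. 156.]
top knob 0.53 [357. 191.] 103 mean [ 0.66  -0.067  0.248] min [ 0
[... 3036 characters left out ...]
97 -0.471  0.051] rgb [136. 104.  28.]
side weight 0.52 [369. 221.] 559 mean [ 0.657 -0.077  0.201] min [ 0.643 -0.153  0.175] max [ 0.677 -0.005  0.253] rgb [87. 85. 81.]
side scoop 0.89 [238. 318.] 337 mean [ 0.343 -0.024  0.01 ] min [ 0.298 -0.054  0.002] max [ 0.414 -0.007  0.021] rgb [157. 144. 126.]
side slate 0.95 [372. 397.] 2012 mean [ 0.457 -0.399  0.011] min [ 0.396 -0.441  0.002] max [ 0.525 -0.318  0.014] rgb [40. 39. 38.]
side cage 0.78 [392. 235.] 10364 mean [ 0.764 -0.028  0.122] min [ 0.651 -0.143  0.007] max [0.96  0.223 0.212] rgb [95. 84. 71.]
side cage 0.36 [368. 212.] 191 mean [ 0.656 -0.073  0.233] min [ 0.647 -0.081  0.196] max [ 0.668 -0.062  0.255] rgb [42. 39. 38.]
```

```bash
python3 - <<'E'
from h import *
z=np.load('top0.npz'); W=unproj('top',z['d']); im=z['im']
m=[r for r in env.silhouettes('top','cage')][0]['mask']
w=W[m]; w=w[(w[:,2]>.195)&(w[:,2]<.213)]
w=w[w[:,0]>.6]
rect=cv2.minAreaRect((w[:,:2]*1000).astype(np.float32)); print('rect',rect)
print(cv2.boxPoints(rect))
# back top edge slope via side yaw: use points on far half
for cam in ['top','side']:
    z=np.load(cam+'0.npz'); W=unproj(cam,z['d'])
    k=(W[...,2]>.222)&(W[...,2]<.262)&(abs(W[...,0]-.66)<.04)&(abs(W[...,1]+.07)<.04)
    w=W[k]; print(cam,'knob',len(w),w.mean(0).round(4),w.min(0).round(4),w.max(0).round(4))
    t=w[w[:,2]>.246]; print(' top',len(t),t.mean(0).round(4),t.min(0).round(4),t.max(0).round(4))
    k=(W[...,2]>.083)&(W[...,2]<.1)&(abs(W[...,0]-.587)<.05)&(abs(W[...,1]+.107)<.04)
    w=W[k]; print(cam,'jar top',len(w),w.mean(0).round(4),w.min(0).round(4),w.max(0).round(4),cv2.minEnclosingCircle((w[:,:2]*1000).astype(np.float32)))
a=cv2.resize(im[130:300,160:400],None,fx=3,fy=3,interpolation=cv2.INTER_CUBIC)
s=np.load('side0.npz')['im']; b=cv2.resize(s[170:320,300:460],None,fx=3.4,fy=3.4,interpolation=cv2.INTER_CUBIC)
save('c1',a); save('c2',b)
E
```

```text
rect ((749.0413818359375, 31.544570922851562), (233.998046875, 349.5662536621094), 7.980377674102783)
[[ 608.9096   188.3916 ]
 [ 657.4412  -157.78934]
 [ 889.17316 -125.30246]
 [ 840.64154  220.87848]]
top knob 100 [ 0.6601 -0.0672  0.2487] [ 0.6502 -0.0779  0.2245] [ 0.6727 -0.0564  0.2558]
 top 83 [ 0.6616 -0.0674  0.2516] [ 0.6508 -0.0773  0.2468] [ 0.6727 -0.0564  0.2558]
top jar top 283 [ 0.5893 -0.109   0.0899] [ 0.5658 -0.1335  0.083 ] [ 0.6135 -0.0864  0.0993] ((589.5540771484375, -109.33285522460938), 24.842914581298828)
side knob 141 [ 0.6556 -0.0734  0.2412] [ 0.6462 -0.0821  0.2224] [ 0.6715 -0.0573  0.2571]
 top 56 [ 0.6569 -0.0719  0.2514] [ 0.6469 -0.0821  0.2462] [ 0.6715 -0.0573  0.2571]
side jar top 235 [ 0.5848 -0.1128  0.09  ] [ 0.5604 -0.1363  0.0831] [ 0.6105 -0.0838  0.0962] ((584.7971801757812, -109.58839416503906), 26.93537712097168)
```

View pics/c1.png

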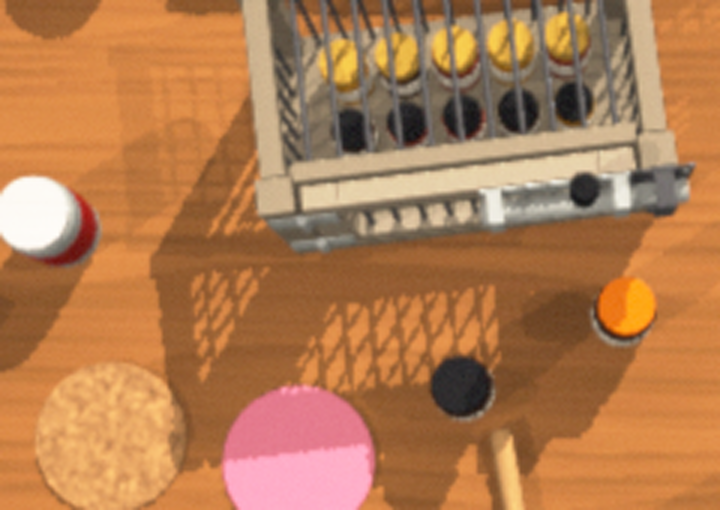

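View pics/c2.png

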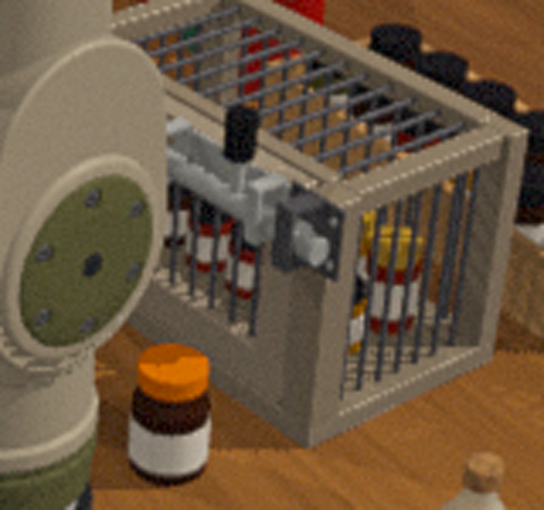

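Candidates, in top-image pixels:
- **Jar:** orange lid at (369,234). Look-alikes are the black lid at (313,259), the white-lid tin at (175,204) and the yellow and black lids inside the cage. I choose the orange one.
- **Mat:** large cork at (196,277), small cork at (192,332), pink at (260,285), turquoise at (257,343). I choose the large cork one.

The crops confirm both choices. The knob is the black cylinder at (357,191).

```bash
cat >> h.py <<'E'
def plan(target,az):
    """target TCP world, tool straight down, az=azimuth of tool y; prints row turn and shift"""
    p,Rm,s=pose()
    x=np.array([0,0,-1.]); y=np.array([np.cos(az),np.sin(az),0]); Rt=np.stack([x,y,np.cross(x,y)],1)
    rv=R.from_matrix(Rm.T@Rt).as_rotvec(); t=Rm.T@(np.array(target)-p)
    print('clock',s['clock'],'turn',rv.round(4),'shift',t.round(4))
E
python3 - <<'E'
from h import *
plan([.587,-.109,.2414],np.pi+.139)
E
```

```text
clock 1.3 turn [-2.8918e+00 -0.0000e+00  3.0000e-04] shift [ 0.0009  0.5019 -0.2517]
```

>>> step_arm:
  moves:
    - [[-2.892, 0, 0, 0, 0.502, -0.252, 1], [-2.892, 0, 0, 0, 0.502, -0.252, 1], [-2.892, 0, 0, 0, 0.502, -0.252, 1], [-2.892, 0, 0, 0, 0.502, -0.252, 1], [-2.892, 0, 0, 0, 0.502, -0.252, 1], [-2.892, 0, 0, 0, 0.502, -0.252, 1], [-2.892, 0, 0, 0, 0.502, -0.252, 1], [-2.892, 0, 0, 0, 0.502, -0.252, 1], [-2.892, 0, 0, 0, 0.502, -0.252, 1], [-2.892, 0, 0, 0, 0.502, -0.252, 1], [-2.892, 0, 0, 0, 0.502, -0.252, 1], [-2.892, 0, 0, 0, 0.502, -0.252, 1]]

```text
clock: 2.5
tcp_pos: [0.5896, -0.1046, 0.2419]
orientation: [0.673, -0.219, 0.672, 0.219]
wrist_force: [-0.3, -0.7, 1.0]
finger_gap: 0.085
```

```bash
python3 - <<'E'
from h import *
p,Rm,s=pose();print(p,s['joint_pos'])
plan([.587,-.109,.2414],np.pi+.139)
E
```

```text
[ 0.58955724 -0.10456652  0.24194788] [-3.10128603e-01  3.59503632e-01  1.10806309e-01  1.32129895e+00
  1.18819808e-03  6.31377694e-01]
clock 2.5 turn [-1.0805e+00  1.3000e-03  7.0000e-04] shift [ 0.0005 -0.0021 -0.0047]
```

>>> step_arm:
  moves:
    - [[-1.08, 0, 0, 0, -0.002, -0.005, 1], [-1.08, 0, 0, 0, -0.002, -0.005, 1], [-1.08, 0, 0, 0, -0.002, -0.005, 1], [-1.08, 0, 0, 0, -0.002, -0.005, 1], [-1.08, 0, 0, 0, -0.002, -0.005, 1], [-1.08, 0, 0, 0, -0.002, -0.005, 1], [-1.08, 0, 0, 0, -0.002, -0.005, 1], [-1.08, 0, 0, 0, -0.002, -0.005, 1], [-1.08, 0, 0, 0.04, -0.002, -0.005, 1], [-1.08, 0, 0, 0.05, -0.002, -0.005, 1]]

```text
clock: 3.5
tcp_pos: [0.5849, -0.1085, 0.1886]
orientation: [0.464, -0.532, 0.464, 0.535]
wrist_force: [-0.5, 0.1, -0.7]
finger_gap: 0.0852
```

```bash
cat >> h.py <<'E'
def wproj(Pw,p,Rm):
    c=env.get_calibration('wrist'); T=np.array(c['T_tool_cam']); K=np.array(c['mtx'])
    pt=Rm.T@(np.array(Pw)-p); pc=T[:3,:3].T@(pt-T[:3,3])
    th=np.arctan2(np.hypot(pc[0],pc[1]),pc[2]); ph=np.arctan2(pc[1],pc[0])
    return K[0,2]+K[0,0]*th*np.cos(ph),K[1,2]+K[0,0]*th*np.sin(ph)
def wunproj(d,p,Rm):
    c=env.get_calibration('wrist'); T=np.array(c['T_tool_cam']); K=np.array(c['mtx'])
    v,u=np.mgrid[0:480,0:640]; a=(u-K[0,2])/K[0,0]; b=(v-K[1,2])/K[0,0]; th=np.hypot(a,b)+1e-9
    t=np.tan(np.minimum(th,1.5))
    P=np.stack([a/th*t*d,b/th*t*d,d],-1); P[(d==0)|(th>1.4)]=np.nan
    P=P@T[:3,:3].T+T[:3,3]
    return P@Rm.T+p
E
python3 - <<'E'
from h import *
p,Rm,s=pose();print(p,s['joint_pos'],s['clock'])
im,d=env.read_camera('wrist'); 
W=wunproj(d,p,Rm)
k=(W[...,2]>.083)&(W[...,2]<.1)&(np.hypot(W[...,0]-.587,W[...,1]+.109)<.045)
w=W[k]; print('jar top',len(w),w.mean(0).round(4),cv2.minEnclosingCircle((w[:,:2]*1000).astype(np.float32)))
k=(W[...,2]>.215)&(W[...,2]<.262)&(abs(W[...,0]-.66)<.035)&(abs(W[...,1]+.07)<.035)
w=W[k]; print('knob',len(w), w.mean(0) if len(w) else 0, w.min(0),w.max(0))
q=im.copy()
for P in [[.587,-.109,.09],[.659,-.069,.252]]:
    u=wproj(P,p,Rm); print(u); cv2.circle(q,(int(u[0]),int(u[1])),4,(0,255,0),-1)
save('w1',q)
plan([.587,-.109,.047],np.pi+.139)
E
```

```text
[ 0.58494184 -0.10851845  0.18864025] [-3.18900186e-01  3.74504571e-01  1.56275896e-03  1.20206715e+00
  1.19405584e-03 -4.57299586e-01] 3.5
jar top 4164 [ 0.586  -0.1086  0.089 ] ((587.1573486328125, -108.3924331665039), 24.965181350708008)Traceback (most recent call last):
  File "<stdin>", line 8, in <module>
    return umr_minimum(a, axis, None, out, keepdims, initial, where)
ValueError: zero-size array to reduction operation minimum which has no identity
```

```bash
python3 - <<'E'
from h import *
plan([.587,-.1085,.047],np.pi+.139)
E
```

```text
clock 3.55 turn [-0.0006  0.0037 -0.0049] shift [ 0.141  -0.0032 -0.001 ]
```

>>> step_arm:
  moves:
    - [[0, 0.004, -0.005, 0.03, -0.003, -0.001, 1], [0, 0.004, -0.005, 0.06, -0.003, -0.001, 1], [0, 0.004, -0.005, 0.09, -0.003, -0.001, 1], [0, 0.004, -0.005, 0.115, -0.003, -0.001, 1], [0, 0.004, -0.005, 0.13, -0.003, -0.001, 1], [0, 0.004, -0.005, 0.14, -0.003, -0.001, 1], [0, 0.004, -0.005, 0.141, -0.003, -0.001, 1]]

```text
clock: 4.25
tcp_pos: [0.5864, -0.1084, 0.0464]
orientation: [0.464, -0.533, 0.465, 0.534]
wrist_force: [0.8, 0.8, 0.5]
finger_gap: 0.0852
```

>>> step_arm:
  moves:
    - [[0, 0, 0, 0, 0, 0, 0.4], [0, 0, 0, 0, 0, 0, 0.3], [0, 0, 0, 0, 0, 0, 0.3], [0, 0, 0, 0, 0, 0, 0.3], [0, 0, 0, 0, 0, 0, 0.3], [0, 0, 0, 0, 0, 0, 0.3], [0, 0, 0, 0, 0, 0, 0.3], [0, 0, 0, 0, 0, 0, 0.3]]
  force: 30

```text
clock: 5.05
tcp_pos: [0.5873, -0.1085, 0.048]
orientation: [-0.464, 0.534, -0.464, -0.533]
wrist_force: [-0.9, 2.1, 5.7]
finger_gap: 0.0546
```

>>> step_arm:
  moves:
    - [[0, 0, 0, -0.02, 0, 0, 0.3], [0, 0, 0, -0.06, 0, 0, 0.3], [0, 0, 0, -0.1, 0, 0, 0.3], [0, 0, 0, -0.14, 0, 0, 0.3], [0, 0, 0, -0.155, 0, 0, 0.3], [0, 0, 0, -0.16, 0, 0, 0.3]]

```text
clock: 5.65
tcp_pos: [0.5883, -0.1089, 0.2106]
orientation: [-0.465, 0.535, -0.464, -0.532]
wrist_force: [0.1, 0.9, -2.7]
finger_gap: 0.0544
```

```bash
python3 - <<'E'
from h import *
im,d=env.read_camera('side'); save('s1',im)
plan([.468,.358,.207],np.pi+.139)
E
```

```text
clock 5.7 turn [-0.0005 -0.0018  0.0034] shift [0.0017 0.0542 0.4788]
```

View pics/s1.png

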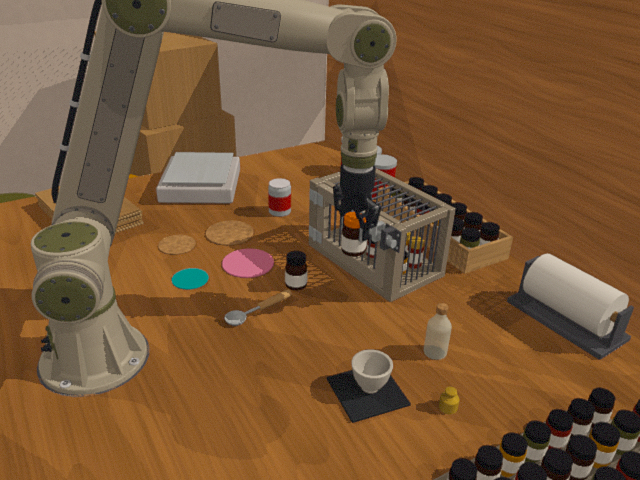

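The side view shows the orange jar hanging upright in the gripper at (354,235), and the bolt is now clear to see.

>>> step_arm:
  moves:
    - [[0, -0.002, 0.003, 0, 0.02, 0.02, 0.3], [0, -0.002, 0.003, 0, 0.04, 0.06, 0.3], [0, -0.002, 0.003, 0, 0.054, 0.105, 0.3], [0, -0.002, 0.003, 0, 0.054, 0.15, 0.3], [0, -0.002, 0.003, 0, 0.054, 0.195, 0.3], [0, -0.002, 0.003, 0, 0.054, 0.24, 0.3], [0, -0.002, 0.003, 0, 0.054, 0.285, 0.3], [0, -0.002, 0.003, 0, 0.054, 0.33, 0.3], [0, -0.002, 0.003, 0, 0.054, 0.375, 0.3], [0, -0.002, 0.003, 0, 0.054, 0.42, 0.3], [0, -0.002, 0.003, 0, 0.054, 0.46, 0.3], [0, -0.002, 0.003, 0, 0.054, 0.479, 0.3]]

```text
clock: 6.9
tcp_pos: [0.4663, 0.3609, 0.2062]
orientation: [0.462, -0.533, 0.464, 0.535]
wrist_force: [-0.1, -0.2, -1.8]
finger_gap: 0.0551
```

```bash
python3 - <<'E'
from h import *
p,Rm,s=pose();print(p,s['joint_pos'],s['clock'])
plan([.468,.358,.055],np.pi+.139)
p,Rm,s=pose();im,d=env.read_camera('wrist'); W=wunproj(d,p,Rm)
k=(abs(W[...,2]-.005)<.02)&(np.hypot(W[...,0]-.468,W[...,1]-.358)<.12)
hsv=cv2.cvtColor(im,cv2.COLOR_RGB2HSV); print(hsv[k].mean(0))
save('w2',im)
z=env.silhouettes('wrist','mat')
for r in z[:3]:
    w=W[r['mask']]; w=w[~np.isnan(w[:,0])]; print(r['confidence'],r['uv'],len(w),np.percentile(w,[1,50,99],axis=0).round(3).tolist())
E
```

```text
[0.46625661 0.3609271  0.20619806] [5.22192013e-01 3.55823499e-01 1.78517068e-02 1.23574440e+00
 9.18267700e-04 3.80560267e-01] 6.9
clock 6.9 turn [ 0.0026 -0.0002 -0.0031] shift [ 0.1512 -0.0018 -0.0031]
[ 17.91292567 127.71793335 174.48581329]
0.95 [354.0, 45.8] 9645 [[0.267, 0.319, 0.001], [0.312, 0.369, 0.003], [0.358, 0.417, 0.005]]
0.74 [321.2, 198.2] 13697 [[0.4, 0.295, 0.002], [0.452, 0.357, 0.004], [0.51, 0.426, 0.006]]
0.67 [152.0, 170.0] 13659 [[0.382, 0.122, 0.002], [0.445, 0.192, 0.004], [0.512, 0.253, 0.006]]
```

View pics/w2.png

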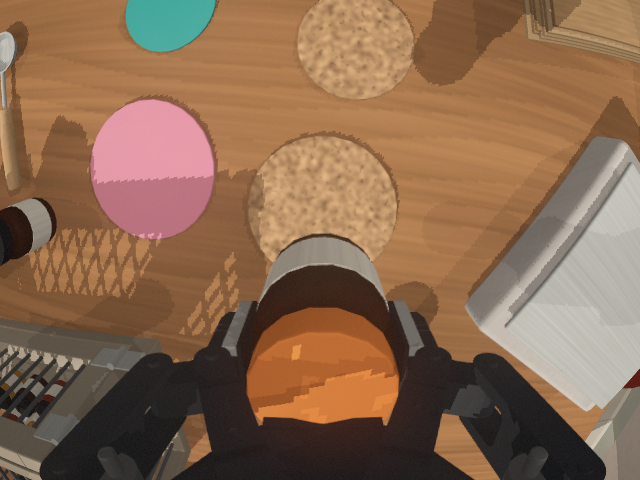

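The wrist view shows the jar above the large cork mat, which is at (321,200). The small cork mat at (354,46) and the pink one at (153,168) are well apart from it. Lowering.

>>> step_arm:
  moves:
    - [[0, 0, -0.003, 0.03, -0.002, -0.001, 0.3], [0, 0, -0.003, 0.07, -0.002, -0.001, 0.3], [0, 0, -0.003, 0.105, -0.002, -0.001, 0.3], [0, 0, -0.003, 0.125, -0.002, -0.001, 0.3], [0, 0, -0.003, 0.138, -0.002, -0.001, 0.3], [0, 0, -0.003, 0.144, -0.002, -0.001, 0.3], [0, 0, -0.003, 0.148, -0.002, -0.001, 0.3], [0, 0, -0.003, 0.149, -0.002, -0.001, 0.3], [0, 0, -0.003, 0.15, -0.002, -0.001, 0.3]]

```text
clock: 7.9
tcp_pos: [0.4689, 0.3599, 0.0572]
orientation: [-0.464, 0.535, -0.463, -0.534]
wrist_force: [0.5, 0.2, -2.4]
finger_gap: 0.0546
```

>>> step_arm:
  moves:
    - [[0, 0, 0, 0.001, 0, 0, 0.3], [0, 0, 0, 0.002, 0, 0, 0.3], [0, 0, 0, 0.003, 0, 0, 0.3], [0, 0, 0, 0.003, 0, 0, 0.3]]

```text
clock: 8.3
tcp_pos: [0.4689, 0.3599, 0.0542]
orientation: [-0.464, 0.535, -0.463, -0.534]
wrist_force: [0.4, -0.4, -2.6]
finger_gap: 0.0548
```

>>> step_arm:
  moves:
    - [[0, 0, 0, 0.001, 0, 0, 0.3], [0, 0, 0, 0.001, 0, 0, 0.3], [0, 0, 0, 0.001, 0, 0, 0.3]]

```text
clock: 8.6
tcp_pos: [0.4688, 0.3599, 0.0531]
orientation: [-0.464, 0.535, -0.463, -0.534]
wrist_force: [-0.1, -0.3, -1.9]
finger_gap: 0.0546
```

>>> step_arm:
  moves:
    - [[0, 0, 0, 0.001, 0, 0, 0.3], [0, 0, 0, 0.001, 0, 0, 0.3], [0, 0, 0, 0.001, 0, 0, 0.3]]

```text
clock: 8.9
tcp_pos: [0.469, 0.36, 0.053]
orientation: [-0.464, 0.535, -0.462, -0.534]
wrist_force: [-2.2, -1.1, 5.8]
finger_gap: 0.055
```

Contact shows in the force reading (+5.8 N), so I release.

>>> step_arm:
  moves:
    - [[0, 0, 0, 0, 0, 0, 0.67], [0, 0, 0, 0, 0, 0, 0.72], [0, 0, 0, 0, 0, 0, 0.8], [0, 0, 0, 0, 0, 0, 0.9], [0, 0, 0, 0, 0, 0, 1], [0, 0, 0, 0, 0, 0, 1], [0, 0, 0, 0, 0, 0, 1], [0, 0, 0, 0, 0, 0, 1]]

```text
clock: 9.7
tcp_pos: [0.469, 0.36, 0.0529]
orientation: [-0.464, 0.535, -0.462, -0.534]
wrist_force: [0.1, -0.2, -0.5]
finger_gap: 0.085
```

>>> step_arm:
  moves:
    - [[0, 0, 0, -0.01, 0, 0, 1], [0, 0, 0, -0.03, 0, 0, 1], [0, 0, 0, -0.07, 0, 0, 1], [0, 0, 0, -0.12, 0, 0, 1], [0, 0, 0, -0.17, 0, 0, 1], [0, 0, 0, -0.21, 0, 0, 1], [0, 0, 0, -0.25, 0, 0, 1], [0, 0, 0, -0.25, 0, 0, 1]]

```text
clock: 10.5
tcp_pos: [0.4703, 0.3609, 0.3106]
orientation: [-0.468, 0.536, -0.458, -0.532]
wrist_force: [0.6, 0.4, -0.4]
finger_gap: 0.0855
```

```bash
python3 - <<'E'
from h import *
p,Rm,s=pose();print(p,s['clock'])
im,d=env.read_camera('wrist'); save('w3',im); W=wunproj(d,p,Rm)
k=(W[...,2]>.085)&(W[...,2]<.11)&(np.hypot(W[...,0]-.469,W[...,1]-.36)<.05)
w=W[k]; print('jar top',len(w),w.mean(0).round(4),cv2.minEnclosingCircle((w[:,:2]*1000).astype(np.float32)))
for r in env.silhouettes('wrist','mat')[:3]:
    w=W[r['mask']]; w=w[~np.isnan(w[:,0])]; print(r['confidence'],r['uv'],len(w),np.percentile(w,[1,50,99],axis=0).round(3).tolist())
E
```

```text
[0.47028604 0.36093939 0.31060474] 10.5
jar top 2058 [0.4684 0.3596 0.094 ] ((468.9424743652344, 359.67169189453125), 25.177175521850586)
0.97 [322.2, 162.4] 7552 [[0.4, 0.295, 0.002], [0.452, 0.357, 0.004], [0.532, 0.424, 0.006]]
0.85 [345.2, 55.3] 5988 [[0.26, 0.32, 0.001], [0.31, 0.368, 0.003], [0.358, 0.417, 0.005]]
0.72 [184.6, 151.1] 9232 [[0.382, 0.12, -0.001], [0.446, 0.19, 0.004], [0.512, 0.252, 0.006]]
```

View pics/w3.png

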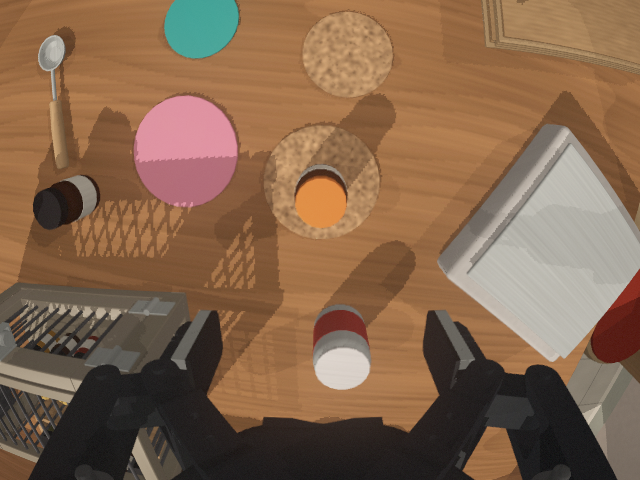

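The jar stands upright, centred on the large cork mat at (321,190): (0.469, 0.360) against the mat's (0.467, 0.360). Next, a stand-off near the knob.

```bash
python3 - <<'E'
from h import *
plan([.60,-.065,.33],np.pi+.139)
E
```

```text
clock 10.6 turn [0.0036 0.0016 0.0058] shift [-0.0254 -0.0695 -0.4394]
```

>>> step_arm:
  moves:
    - [[0.004, 0.002, 0.006, -0.025, -0.01, -0.06, 1], [0.004, 0.002, 0.006, -0.025, -0.0695, -0.439, 1], [0.004, 0.002, 0.006, -0.025, -0.0695, -0.439, 1], [0.004, 0.002, 0.006, -0.025, -0.0695, -0.439, 1], [0.004, 0.002, 0.006, -0.025, -0.0695, -0.439, 1], [0.004, 0.002, 0.006, -0.025, -0.0695, -0.439, 1], [0.004, 0.002, 0.006, -0.025, -0.0695, -0.439, 1], [0.004, 0.002, 0.006, -0.025, -0.0695, -0.439, 1], [0.004, 0.002, 0.006, -0.025, -0.0695, -0.439, 1], [0.004, 0.002, 0.006, -0.025, -0.0695, -0.439, 1], [0.004, 0.002, 0.006, -0.025, -0.0695, -0.439, 1], [0.004, 0.002, 0.006, -0.025, -0.0695, -0.439, 1]]

```text
clock: 11.8
tcp_pos: [0.5992, -0.0638, 0.3285]
orientation: [0.464, -0.533, 0.464, 0.534]
wrist_force: [-0.4, 0.5, 0.2]
finger_gap: 0.0855
```

```bash
python3 - <<'E'
from h import *
p,Rm,s=pose();print(p,s['clock'],s['joint_pos'])
im,d=env.read_camera('wrist'); save('w4',im); W=wunproj(d,p,Rm)
np.savez('w4.npz',W=W,im=im)
k=(W[...,2]>.22)&(W[...,2]<.262)&(abs(W[...,0]-.66)<.035)&(abs(W[...,1]+.07)<.035)
w=W[k]; print('knob',len(w)); 
if len(w): print(w.min(0),w.max(0)); t=w[w[:,2]>.247]; print('top',len(t),t.mean(0),cv2.minEnclosingCircle((t[:,:2]*1000).astype(np.float32)))
for r in env.silhouettes('wrist','knob')[:2]: 
    w=W[r['mask']]; w=w[~np.isnan(w[:,0])]; print(r['confidence'],r['uv'],len(w),np.percentile(w,[1,50,99],axis=0).round(4).tolist())
# front top rail points
k=(W[...,2]>.2)&(W[...,2]<.212)
w=W[k]; print(len(w)); r=cv2.minAreaRect((w[:,:2]*1000).astype(np.float32)); print(r)
E
```

```text
[ 0.59924129 -0.06375011  0.32852466] 11.8 [-2.39096820e-01  3.69365578e-01  3.34989083e-01  1.53890592e+00
 -7.29606647e-05 -3.78249207e-01]
knob 1471
[ 0.64752086 -0.07895196  0.22000996] [ 0.67138553 -0.05517125  0.25268964]
top 841 [ 0.65851211 -0.06688517  0.2505776 ] ((659.8294067382812, -66.89703369140625), 12.178079605102539)
14764
((741.6535034179688, 30.766921997070312), (348.9330139160156, 210.29550170898438), 88.55958557128906)
```

View pics/w4.png

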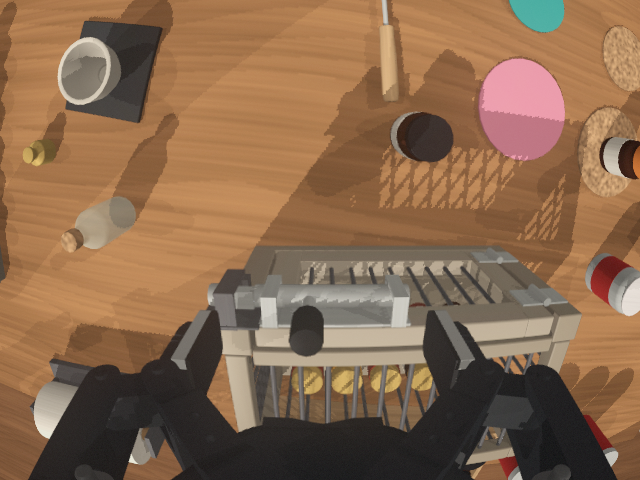

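The wrist view shows the knob at (307,330) between the two guides, with the keeper at (235,295) and the gate shut. I refine the cage yaw from fits to its edges.

```bash
python3 - <<'E'
from h import *
def fit(w,lab,axis,fn,bins,rng):
    # axis: coordinate for bins; other coordinate extreme
    o=1-axis; A=[]
    for a,b in zip(bins[:-1],bins[1:]):
        s=w[(w[:,axis]>=a)&(w[:,axis]<b)]
        if len(s)>3: A.append(((a+b)/2,fn(s[:,o])))
    A=np.array(A); r=cv2.fitLine((A*1000).astype(np.float32),cv2.DIST_HUBER,0,.01,.01).ravel()
    print(lab,len(A),'slope deg',np.degrees(np.arctan(r[1]/r[0])).round(2),'val at',A[0].round(3),A[-1].round(3))
z=np.load('top0.npz'); Wt=unproj('top',z['d']); Ww=np.load('w4.npz')['W']
for lab,W in (('top',Wt),('wrist',Ww)):
    w=W[(W[...,2]>.196)&(W[...,2]<.214)&(W[...,0]>.6)&(W[...,0]<.92)&(abs(W[...,1]-.03)<.22)]
    fit(w,lab+' back',1,lambda v:np.percentile(v,98),np.arange(-.10,.2,.01),0)
    fit(w,lab+' left(+y)',0,lambda v:np.percentile(v,98),np.arange(.66,.82,.01),0)
    fit(w,lab+' right(-y)',0,lambda v:np.percentile(v,2),np.arange(.70,.85,.01),0)
E
```

```text
top back 30 slope deg -8.04 val at [-0.095  0.882] [0.195 0.839]
top left(+y) 15 slope deg 9.92 val at [0.665 0.193] [0.805 0.21 ]
top right(-y) 15 slope deg 9.99 val at [ 0.705 -0.136] [ 0.845 -0.111]
wrist back 30 slope deg 24.23 val at [-0.095  0.733] [0.195 0.839]
wrist left(+y) 15 slope deg -60.65 val at [0.665 0.189] [0.805 0.173]
wrist right(-y) 15 slope deg 73.21 val at [ 0.705 -0.131] [0.845 0.138]
```

```bash
python3 - <<'E'
from h import *
plan([.6595,-.067,.229],np.pi+.15)
E
```

```text
clock 11.9 turn [-0.0094  0.0001 -0.001 ] shift [ 0.1003 -0.059  -0.0123]
```

>>> step_arm:
  moves:
    - [[-0.009, 0, -0.001, 0, -0.04, -0.012, 1], [-0.009, 0, -0.001, 0.0, -0.059, -0.0123, 1], [-0.009, 0, -0.001, 0.0, -0.059, -0.0123, 1], [-0.009, 0, -0.001, 0.03, -0.059, -0.0123, 1], [-0.009, 0, -0.001, 0.06, -0.059, -0.0123, 1], [-0.009, 0, -0.001, 0.085, -0.059, -0.0123, 1], [-0.009, 0, -0.001, 0.096, -0.059, -0.0123, 1], [-0.009, 0, -0.001, 0.1, -0.059, -0.0123, 1], [-0.009, 0, -0.001, 0.1, -0.059, -0.0123, 1]]

```text
clock: 12.8
tcp_pos: [0.6594, -0.0665, 0.2301]
orientation: [-0.461, 0.536, -0.461, -0.536]
wrist_force: [0.5, -0.0, 0.8]
finger_gap: 0.0854
```

```bash
python3 - <<'E'
from h import *
p,Rm,s=pose();print(p,s['clock'],s['joint_pos'])
im,d=env.read_camera('wrist'); save('w5',im[200:]); W=wunproj(d,p,Rm)
k=(W[...,2]>.24)&(W[...,2]<.262)&(abs(W[...,0]-.66)<.025)&(abs(W[...,1]+.067)<.025)
w=W[k]; print('knob',len(w)); 
if len(w): print(w.min(0),w.max(0))
plan([.6595,-.067,.229],np.pi+.15)
E
```

```text
[ 0.65937296 -0.06653683  0.23007372] 12.8 [-2.21599428e-01  4.93132277e-01  2.85161858e-01  1.36220630e+00
  4.81074904e-05 -3.71827570e-01]
knob 3242
[ 0.64771656 -0.07863004  0.24000947] [ 0.67135716 -0.05495988  0.25312044]
clock 12.85 turn [ 0.     -0.0006  0.0018] shift [ 0.0018  0.0004 -0.0002]
```

View pics/w5.png

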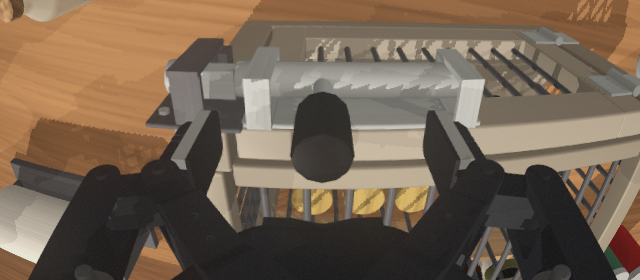

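The knob, at (322,340) in the full image, is centred between the open pads. Closing.

>>> step_arm:
  moves:
    - [[0, 0, 0, 0, 0, 0, 0.4], [0, 0, 0, 0, 0, 0, 0.1], [0, 0, 0, 0, 0, 0, 0.1], [0, 0, 0, 0, 0, 0, 0.1], [0, 0, 0, 0, 0, 0, 0.1], [0, 0, 0, 0, 0, 0, 0.1], [0, 0, 0, 0, 0, 0, 0.1], [0, 0, 0, 0, 0, 0, 0.1], [0, 0, 0, 0, 0, 0, 0.1], [0, 0, 0, 0, 0, 0, 0.1]]
  force: 45

```text
clock: 13.85
tcp_pos: [0.66, -0.0668, 0.2311]
orientation: [-0.462, 0.537, -0.461, -0.535]
wrist_force: [-0.2, 0.2, 4.7]
finger_gap: 0.0225
```

>>> step_arm:
  moves:
    - [[0, 0, 0, -0.002, 0, 0, 0.1], [0, 0, 0, -0.004, 0, 0, 0.1], [0, 0, 0, -0.006, 0, 0, 0.1], [0, 0, 0, -0.008, 0, 0, 0.1], [0, 0, 0, -0.01, 0, 0, 0.1], [0, 0, 0, -0.0105, 0, 0, 0.1], [0, 0, 0, -0.0105, 0, 0, 0.1]]

```text
clock: 14.55
tcp_pos: [0.6599, -0.0667, 0.2417]
orientation: [-0.462, 0.537, -0.461, -0.535]
wrist_force: [1.3, 0.4, -3.0]
finger_gap: 0.0226
```

```bash
python3 - <<'E'
from h import *
p,Rm,s=pose();print(p,s['clock'],s['wrist_force'],s['ft_torque'])
im,d=env.read_camera('wrist'); save('w6',im[200:])
im,d=env.read_camera('side'); save('s2',cv2.resize(im[150:300,300:460],None,fx=4,fy=4,interpolation=cv2.INTER_CUBIC))
E
```

```text
[ 0.65987436 -0.06671653  0.24174886] 14.55 [ 1.27079546  0.4478468  -2.97837923] [ 0.13136713 -0.15300576  0.03860032]
```

View pics/w6.png

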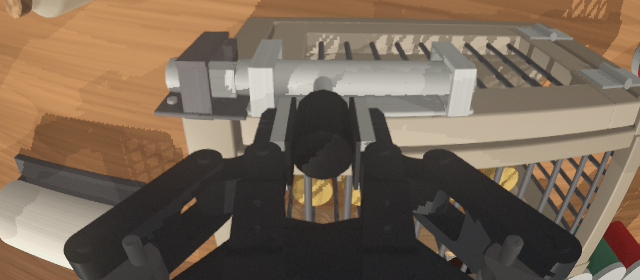

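View pics/s2.png

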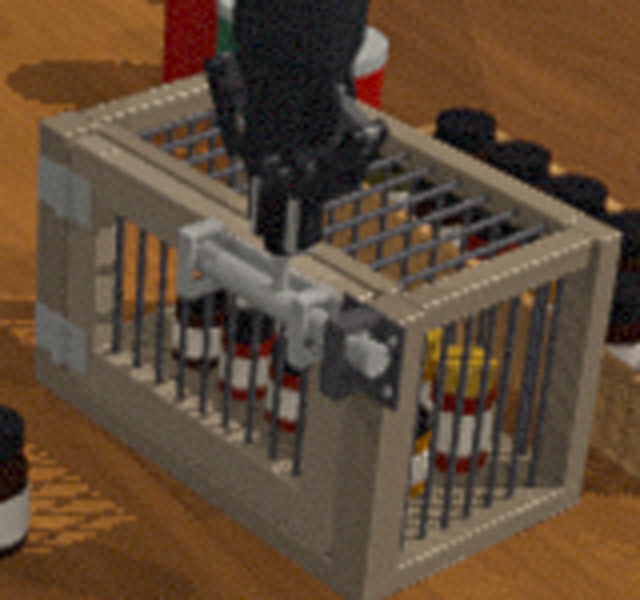

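The views show the bolt lifted in its guides: the stem shows more below the pads, and −3 N is the bolt's weight. Drawing back in two goes.

>>> step_arm:
  moves:
    - [[0, 0, 0, 0, 0, 0.003, 0.1], [0, 0, 0, 0, 0, 0.006, 0.1], [0, 0, 0, 0, 0, 0.01, 0.1], [0, 0, 0, 0, 0, 0.014, 0.1], [0, 0, 0, 0, 0, 0.018, 0.1], [0, 0, 0, 0, 0, 0.02, 0.1], [0, 0, 0, 0, 0, 0.02, 0.1]]

```text
clock: 15.35
tcp_pos: [0.6569, -0.0462, 0.2418]
orientation: [-0.462, 0.537, -0.46, -0.536]
wrist_force: [1.9, 0.7, -2.9]
finger_gap: 0.023
```

>>> step_arm:
  moves:
    - [[0, 0, 0, 0, 0, 0.005, 0.1], [0, 0, 0, 0, 0, 0.01, 0.1], [0, 0, 0, 0, 0, 0.015, 0.1], [0, 0, 0, 0, 0, 0.02, 0.1], [0, 0, 0, 0, 0, 0.024, 0.1], [0, 0, 0, 0, 0, 0.025, 0.1], [0, 0, 0, 0, 0, 0.025, 0.1]]

```text
clock: 16.05
tcp_pos: [0.6531, -0.0208, 0.2418]
orientation: [-0.462, 0.537, -0.46, -0.536]
wrist_force: [1.7, 0.9, -2.0]
finger_gap: 0.0225
```

```bash
python3 - <<'E'
from h import *
p,Rm,s=pose();print(p,s['clock'],s['wrist_force'],s['ft_torque'],s['joint_pos'])
im,d=env.read_camera('wrist'); save('w7',im[200:])
im,d=env.read_camera('side'); save('s3',cv2.resize(im[150:300,300:460],None,fx=4,fy=4,interpolation=cv2.INTER_CUBIC))
E
```

```text
[ 0.65312344 -0.02083655  0.24180455] 16.05 [ 1.7194647   0.85332456 -1.99175164] [ 0.24783544 -0.41130245 -0.05035441] [-0.15532113  0.47004601  0.27707404  1.375311    0.00155867 -0.30660371]
```

View pics/w7.png

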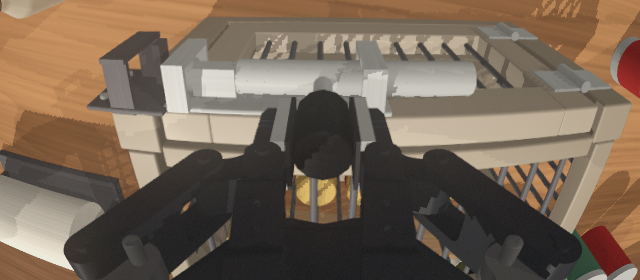

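View pics/s3.png

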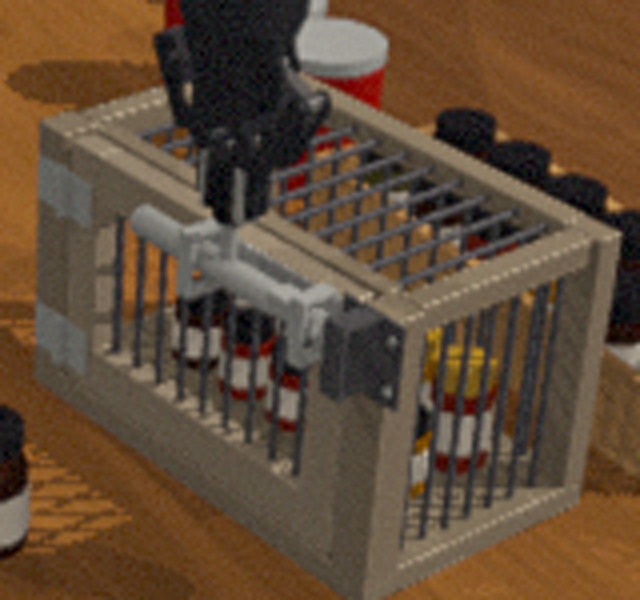

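The bolt is drawn about 46 mm, and the keeper loop at (130,270 full frame) is empty. Working out the arc about the hinge.

```bash
cat >> h.py <<'E'
def arc(h,ths):
    p,Rm,s=pose(); h=np.array(h)
    for th in ths:
        Rz=R.from_rotvec([0,0,-th]).as_matrix()
        n=np.array([*h,p[2]])+Rz@(p-np.array([*h,p[2]])); t=Rm.T@(n-p)
        rv=R.from_matrix(Rm.T@Rz@Rm).as_rotvec()
        print(round(th,3),rv.round(4).tolist(),t.round(4).tolist(),n.round(4))
E
python3 - <<'E'
from h import *
arc([.6423,.1636],[.02,.05,.09,.13,.17,.21,.25,.29,.32,.35,.5])
E
```

```text
0.02 [0.02, 0.0001, -0.0] [-0.0, 0.0037, 0.0004] [ 0.6494 -0.0211  0.2418]
0.05 [0.05, 0.0001, -0.0001] [-0.0, 0.0092, 0.0011] [ 0.6439 -0.0212  0.2418]
0.09 [0.09, 0.0003, -0.0001] [-0.0, 0.0165, 0.0023] [ 0.6365 -0.0212  0.2418]
0.13 [0.13, 0.0004, -0.0001] [-0.0001, 0.0237, 0.0038] [ 0.6291 -0.0208  0.2418]
0.17 [0.17, 0.0005, -0.0002] [-0.0001, 0.0309, 0.0055] [ 0.6217 -0.0201  0.2418]
0.21 [0.21, 0.0006, -0.0002] [-0.0001, 0.038, 0.0076] [ 0.6144 -0.0191  0.2418]
0.25 [0.25, 0.0007, -0.0003] [-0.0001, 0.045, 0.0099] [ 0.6071 -0.0179  0.2418]
0.29 [0.29, 0.0008, -0.0003] [-0.0001, 0.0519, 0.0126] [ 0.5999 -0.0163  0.2418]
0.32 [0.32, 0.0009, -0.0003] [-0.0002, 0.057, 0.0147] [ 0.5945 -0.015   0.2418]
0.35 [0.35, 0.001, -0.0004] [-0.0002, 0.0621, 0.017] [ 0.5892 -0.0135  0.2418]
0.5 [0.5, 0.0015, -0.0005] [-0.0002, 0.0861, 0.0307] [ 0.5633 -0.0035  0.2418]
```

>>> step_arm:
  moves:
    - [[0.02, 0, 0, 0, 0.0037, 0.0004, 0.1], [0.05, 0, 0, 0, 0.0092, 0.0011, 0.1], [0.09, 0, 0, 0, 0.0165, 0.0023, 0.1], [0.13, 0, 0, 0, 0.0237, 0.0038, 0.1], [0.17, 0, 0, 0, 0.0309, 0.0055, 0.1], [0.21, 0, 0, 0, 0.038, 0.0076, 0.1], [0.25, 0, 0, 0, 0.045, 0.01, 0.1], [0.25, 0, 0, 0, 0.045, 0.01, 0.1]]

```text
clock: 16.95
tcp_pos: [0.6061, -0.0178, 0.2421]
orientation: [0.526, -0.475, 0.523, 0.474]
wrist_force: [3.5, 0.0, -2.8]
finger_gap: 0.023
```

```bash
python3 - <<'E'
from h import *
p,Rm,s=pose();print(p,s['clock'],s['wrist_force'],s['ft_torque'],s['joint_pos'])
im,d=env.read_camera('wrist'); save('w8',im[200:])
im,d=env.read_camera('side'); save('s4',cv2.resize(im[150:300,290:450],None,fx=4,fy=4,interpolation=cv2.INTER_CUBIC))
arc([.6423,.1636],[.04,.08,.12,.16,.2,.23,.25])
E
```

```text
[ 0.60613044 -0.01775688  0.2420696 ] 16.95 [ 3.48609391  0.00900024 -2.84724203] [ 0.04063479 -0.74760834 -0.1850229 ] [-0.16252352  0.37331365  0.13115485  1.32623285  0.00191726 -0.06209061]
0.04 [0.04, 0.0001, -0.0001] [-0.0, 0.0074, 0.0008] [ 0.6    -0.0164  0.2421]
0.08 [0.08, 0.0003, -0.0001] [-0.0, 0.0147, 0.0019] [ 0.5928 -0.0146  0.2421]
0.12 [0.12, 0.0004, -0.0002] [-0.0001, 0.0219, 0.0034] [ 0.5857 -0.0125  0.2421]
0.16 [0.16, 0.0006, -0.0003] [-0.0001, 0.0291, 0.0051] [ 0.5788 -0.0101  0.2421]
0.2 [0.2, 0.0007, -0.0003] [-0.0001, 0.0362, 0.007] [ 0.5719 -0.0074  0.2421]
0.23 [0.23, 0.0008, -0.0004] [-0.0001, 0.0415, 0.0087] [ 0.5668 -0.0052  0.2421]
0.25 [0.25, 0.0009, -0.0004] [-0.0001, 0.045, 0.0099] [ 0.5634 -0.0037  0.2421]
```

View pics/w8.png

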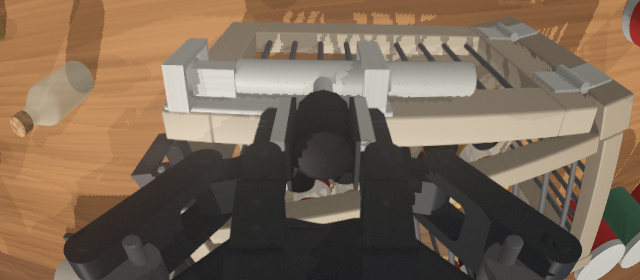

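View pics/s4.png

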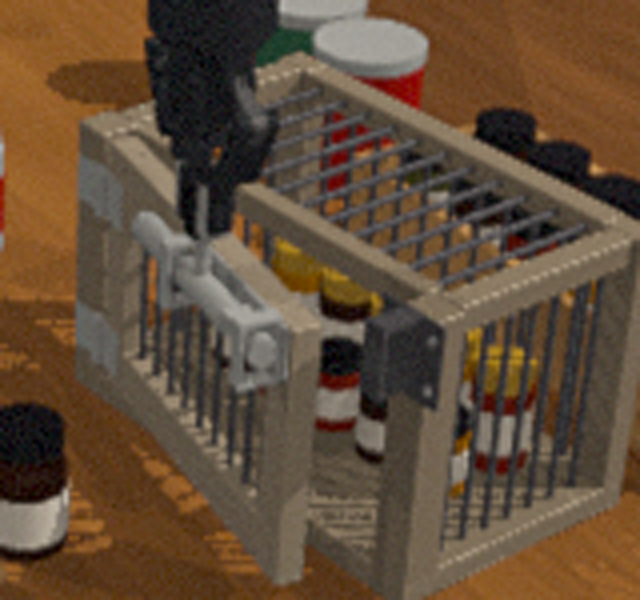

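The gate follows, at about 0.25 rad, with the knob held and the bolt still clear. Continuing the arc.

>>> step_arm:
  moves:
    - [[0.04, 0, 0, 0, 0.0074, 0.0008, 0.1], [0.08, 0, 0, 0, 0.0147, 0.0019, 0.1], [0.12, 0, 0, 0, 0.0219, 0.0034, 0.1], [0.16, 0, 0, 0, 0.0291, 0.0051, 0.1], [0.2, 0, 0, 0, 0.0362, 0.007, 0.1], [0.23, 0, 0, 0, 0.0415, 0.0087, 0.1], [0.25, 0, 0, 0, 0.045, 0.01, 0.1], [0.25, 0, 0, 0, 0.045, 0.01, 0.1], [0.25, 0, 0, 0, 0.045, 0.01, 0.1], [0.25, 0, 0, 0, 0.045, 0.01, 0.1]]
  force: 60

```text
clock: 18.05
tcp_pos: [0.5638, -0.0039, 0.2419]
orientation: [0.58, -0.406, 0.578, 0.405]
wrist_force: [3.2, -1.0, -2.2]
finger_gap: 0.0226
```

```bash
python3 - <<'E'
from h import *
p,Rm,s=pose();print(p,s['clock'],s['wrist_force'],s['qvel'],s['finger_gap'])
im,d=env.read_camera('wrist'); save('w9',im[200:])
im,d=env.read_camera('side'); save('s5',im)
im,dt=env.read_camera('top'); save('t5',im); W=unproj('top',dt)
# gate top rail (z .17-.2) in front of the cage
k=(abs(W[...,2]-.178)<.022)&(W[...,0]>.44)&(W[...,0]<.64)&(abs(W[...,1]-.06)<.17)
w=W[k]; print(len(w)); r=cv2.fitLine((w[:,:2]*1000).astype(np.float32),cv2.DIST_HUBER,0,.01,.01).ravel(); print(r,'gate az',np.degrees(np.arctan2(-r[0],r[1])),w.min(0),w.max(0))
k=(W[...,2]>.08)&(W[...,2]<.11)&(np.hypot(W[...,0]-.469,W[...,1]-.36)<.05); w=W[k]
print('jar',w.mean(0), cv2.minEnclosingCircle((w[:,:2]*1000).astype(np.float32)))
for t in ['black_jar','mortar','flask','tin','weight','scoop']:
    for r in env.silhouettes('top',t)[:2]:
        w=W[r['mask']]; w=w[~np.isnan(w[:,0])]; print(t,round(r['confidence'],2),r['uv'],w.mean(0).round(3))
E
```

```text
[ 0.56381657 -0.00391915  0.24194828] 18.05 [ 3.20098352 -0.9614884  -2.24016402] [-1.48366952e-03  4.74541972e-04 -1.11310568e-03  4.40463082e-04
  9.79849884e-05  2.46503512e-03] 0.02261333938907818
90
[4.3504056e-01 9.0041083e-01 5.9610425e+02 5.2265953e+01] gate az -25.787876 [ 0.52610536 -0.09468571  0.15630129] [0.63962818 0.16276362 0.1998714 ]
jar [0.47136512 0.35691555 0.09436898] ((471.7111511230469, 359.090087890625), 25.457839965820312)
mortar 0.85 [465.7, 274.5] [ 0.478 -0.373  0.048]
flask 0.76 [455.8, 203.3] [ 0.663 -0.333  0.083]
flask 0.52 [465.6, 274.4] [ 0.478 -0.372  0.048]
tin 0.72 [173.6, 203.2] [0.654 0.401 0.081]
weight 0.57 [504.5, 237.5] [ 0.586 -0.478  0.032]
weight 0.52 [192.6, 276.3] [0.47  0.352 0.078]
scoop 0.61 [342.1, 334.9] [ 0.318 -0.042  0.008]
scoop 0.58 [310.0, 155.9] [0.771 0.039 0.129]
```

View pics/s5.png

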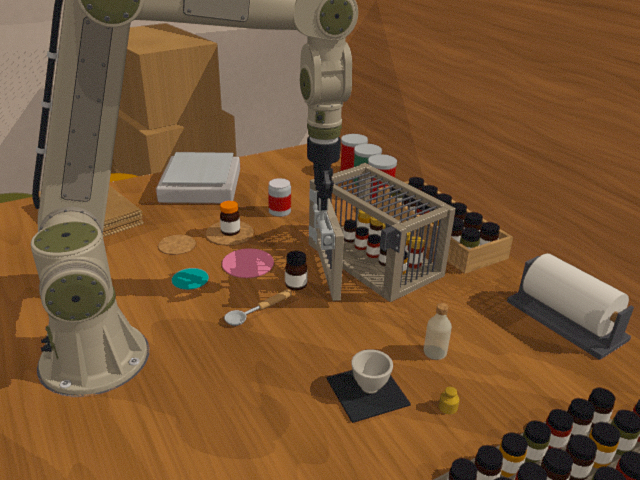

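View pics/t5.png

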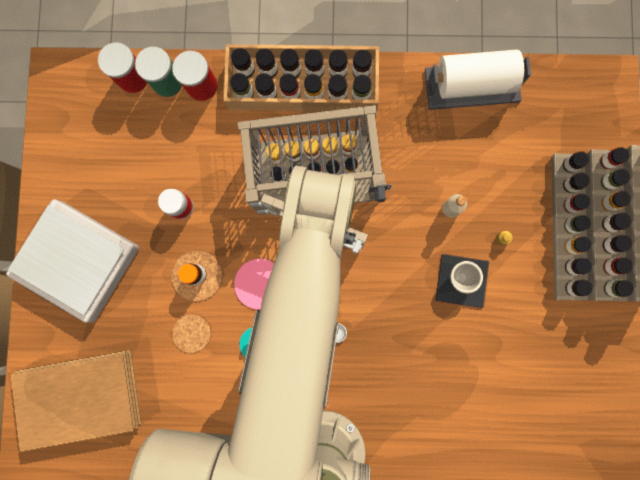

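View pics/w9.png

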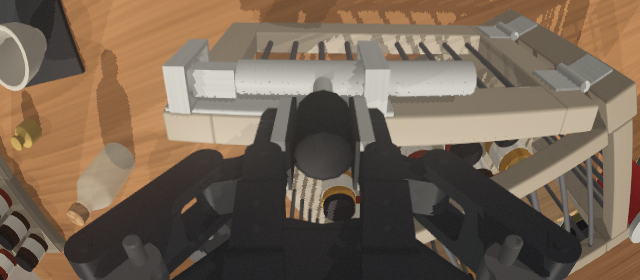

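The side view shows the gate ajar with the knob held at (325,200). The orange jar is upright on the cork mat at (230,220), the black jar is where it was at (296,270), and everything else is in place. In the wrist view the rail and bolt lie as they did before the swing, so the gate has turned with the tool, by 0.50 rad. A last check that it is still, then hand in.

>>> step_arm:
  moves:
    - [[0, 0, 0, 0, 0, 0, 0.1], [0, 0, 0, 0, 0, 0, 0.1], [0, 0, 0, 0, 0, 0, 0.1], [0, 0, 0, 0, 0, 0, 0.1], [0, 0, 0, 0, 0, 0, 0.1]]

```text
clock: 19.0
tcp_pos: [0.5635, -0.0037, 0.2419]
orientation: [0.58, -0.406, 0.578, 0.405]
wrist_force: [4.2, -1.0, -2.3]
finger_gap: 0.0226
```

```bash
python3 - <<'E'
from h import *
p,Rm,s=pose();print(p,s['clock'],s['wrist_force'],abs(np.array(s['qvel'])).max(),s['finger_gap'], 'tool y az-pi',np.arctan2(-Rm[1,1],-Rm[0,1]))
print(env.hand_in())
E
```

```text
[ 0.5635155  -0.00374324  0.24187874] 19.0 [ 4.15548395 -1.01859412 -2.30467959] 0.0014288827046766049 0.022574185231638573 tool y az-pi -0.34892440703844796
the job is handed in; nothing more can be done
None
```

I completed every step and handed the job in at about 19 s; `hand_in` reports no verdict.

**What I did**
- Set the orange-lidded jar down on the large cork mat.
- Pinched the knob, lifted the bolt about 10 mm and drew it back about 46 mm. The side force stayed around 1–2 N, so it did not jam on the keeper.
- Swung the gate 0.50 rad along its hinge arc and held it there.

**Last checks**
- **Jar:** it stands upright on the mat, about 2 mm off centre by the wrist view and 4 mm by the top view.
- **Grip:** the fingers are closed on the knob at 22.6 mm with a 60 N grip setting, and the arm was still (joint speeds below 0.002 rad/s).
- **Bolt:** the keeper loop was empty after the draw. After the swing, the bolt sat in its guides just as before.
- **Other things:** mortar, flask, tin and weight read within 2 mm of their start positions. The arm partly hid the black jar and the scoop from above. In the side view both looked unmoved, so I did not measure them.

**One disagreement**
- The tool's turn and the knob's arc give a gate angle of 0.50 rad. A rough line fit on the few gate pixels visible from above suggested nearer 0.6 rad. Both are inside the allowed 0.36–0.66 rad, and I trusted the 0.50.

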